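Press the last click-fit glide onto the upturned footstool

TASK

The footstool lies upside down on the counter for new glides: one leg still shows its bare stud. First clear the old worn felt glide away into the green scrap tin and let go of it; then take the new white glide, set it on the bare stud and press it straight down until it clicks over, and keep pressing after the click so that it sits fully home. Finish like that, with the gripper still on the glide and pushing it firmly down, and leave the mug, the chalk and the screwdriver where they are.

Things in the scene. Friction and masses are not known exactly. Their poses are not given: they have to be found in the camera images.
- new_glide: New glide, loose on the counter (height 0), right way up: round off-white nylon cap, 40 mm across, 18 mm high, 10 to 20 g. Origin: centre of its open underside; z up out of its smooth face. Rim wall 3 mm; a bead narrows the mouth to 25 mm across, behind it the hollow is 33 mm across and 14.5 mm deep (from the rim). Round, so yaw does not matter.
- worn_glide: Worn glide, loose on the counter: round black disc 40 mm across and 13 mm high with a brown felt top, 15 g. Origin: centre of its underside; z up. New and worn glide lie 9 to 21 cm apart, either one on either place.
- scrap_tin: Scrap tin, fixed: open square tin of green painted steel, 116 x 116 mm outside, 50 mm high, walls 3 mm, with three worn glides lying flat on its floor. Origin: centre of its underside on the counter; z up, x and y along its sides.
- stud_seat (a point): Where the new glide goes: centre of the flat seat on the end of the bare leg, 0.233 above the counter; z up along the stud. A glide that is home has its underside on the seat (origins coincide).
- stud_core: Orange plastic stud, origin as stud_seat: four sprung prongs, heads 29 mm across, widest 5 mm above the seat, tapering to its tip at 14 mm. The bead of the glide meets them with its underside 8 mm above the seat; resistance peaks at roughly 7 to 11 N, drops once the underside is below about 5 mm (the prongs then draw it down). They accept a glide up to 2 mm off.
- glide_base: The flat steel disc, 41 mm across and 5 mm thick, on the end of the bare leg, under the stud; its top is the seat. Origin: centre of its top face, as stud_seat.
- footstool: Footstool, fixed, upside down, turned any way round: round brown leather cushion 332 mm across, 95 mm thick, a black 18 mm base board, four pale tapered wood legs standing up on a circle of 115 mm radius. Three carry white glides (tops at height 0.251), the fourth is bare. Origin: centre of its underside on the counter; z up; the bare leg stands at x = y = +81 mm in this frame.
- mug: White china mug, 80 mm across and 95 mm high, standing left of the footstool (+y). Origin: centre of its foot. Leave alone.
- chalk: Cube of blue cue chalk, 22 mm, on the counter near the robot, right of the footstool. Origin: centre of its underside. Leave alone.
- screwdriver: Screwdriver with a red handle, 200 mm long, lying on the counter beyond the footstool (+x side). Origin: under its length. Leave alone.

How it is judged (in metres and radians):
On the way, in this order (a step that is already met when the one before it is completed fails the run):
1. the worn glide lies in the scrap tin, let go (horizontal distance between worn_glide and scrap_tin below 0.05 m and z of worn_glide in the frame of scrap_tin between 0 and 0.045 m and contact force between the fingers and worn_glide below 0.1 N and linear speed of worn_glide below 0.03 m/s), for 0.2 s.
2. the new glide has clicked over the stud and sits home on its seat (z of new_glide in the frame of stud_seat between -0.003 and 0.0015 m and horizontal distance between new_glide and stud_seat below 0.0035 m and angle between new_glide's own z axis and vertical below 0.06 rad), for 0.2 s.
At the end, for the whole second after the job is handed in: The worn glide lies in the scrap tin, let go and at rest; the new glide is home on the stud (underside within 1.5 mm of the seat, within 3.5 mm of centre, tilt under 0.06 rad), and the gripper's fingers are still on it, pressing it onto the seat with more than 6 N through the last second (all of step 1 and all of step 2 and contact force between new_glide and glide_base above 6 N and contact force between the fingers and new_glide above 4 N); the arm keeps its last pose, push and grip.
It fails at once if the mug is disturbed (moved more than 30 mm) (distance of mug from where it was at the start of the episode above 0.03 m).
It fails at once if the chalk is disturbed (moved more than 30 mm) (distance of chalk from where it was at the start of the episode above 0.03 m).
It fails at once if the screwdriver is disturbed (moved more than 30 mm) (distance of screwdriver from where it was at the start of the episode above 0.03 m).
It also fails if it takes over 64 s, if anything falls off the work surface, if the arm or the gripper's body presses on something with over 40 N, if the wrist force passes 120 N, or if a joint passes its speed limit or range.

ROBOT

A 7-joint arm with a two-finger parallel gripper is mounted at the origin on the work surface. World frame = base frame: x ahead of the robot, y to its left, z up, the work surface at z = 0. Lengths are in mm, angles in rad, forces in N, time in s.
With the tool pointing down it reaches from about 425 to 875 mm from the base axis. Payload 4.7 kg.
Tool frame: the origin (TCP) lies midway between the tips of the shut fingers; the grasp point (between the pads) lies 19 mm behind it (arm.grip_point_offset is the distance from the TCP to the grasp point, in mm); z points along the fingers, y is the line along which they close (so a half turn about z gives the same grasp; the last joint's range is limited). The gripper opens to 85 mm and grips with 20 to 120 N. Pads are 22 mm wide; open, the fingers measure 114 mm over their backs; the gripper's body (76 mm by 85 mm) begins 54 mm behind the grasp point. The pads swing forward as they close: fully open they stand 13 mm farther back than shut.
Start: joints at [-1.296, 0.321, -0.07, 1.45, 0.023, 1.371, -0.057], TCP at [167.631, 628.032, 231.349] pointing down, gripper open.
Joint ranges: [-2.86, 2.86], [-0.3, 2.09], [-1.38, 1.24], [0.06, 2.45], [-1.56, 4.7], [0.09, 2.05], [-2.69, 2.69]. Speed limits (rad/s): [2.57, 2.57, 3.14, 3.14, 3.14, 3.14, 3.14].

INTERFACE

Orientations are given as a unit quaternion [w, x, y, z].
In Python, from cell import arm, viewer, job gives the robot as it stands.
- The arm moves only by the tool step_arm, never from a script. Its arguments are lists of equal length, an entry for each row: "angular": the turn, a rotation vector about the tool's x, y, z in rad, a list of three; "offset": the shift along the tool's x, y, z in mm, a list of three; "jaw": the finger opening in mm, from 0 to 85.4. A call has 1 to 20 rows; each row is the pose to reach, as a shift and turn from the pose commanded when the call began, along the tool's axes at that moment; what a row does not reach only later rows make up. A row lasts 1/10 s, in which the tool goes at most 50 mm and 8.59 degrees, less where a joint would pass 70% of its speed; a pose out of reach is approached as far as the arm can. A call with a gripper value outside its range is refused whole. The fingers move at their own pace and stop on an object; "grip_force" is the grip in N (left out, the last holds). Time passes only in rows, so rows that repeat a pose let the fingers close. It gives the time, the measured TCP pose, the force, the opening and the grip force at its end, in the units of the state.
- arm.state(): the state, without advancing time (a new reading comes with each control period).
- viewer.get_image(name): name is "scene" or "top" or "wrist"; returns the picture (480x640x3 uint8, red, green, blue); there is no depth.
- viewer.camera_params(name): a dict with "intrinsics" (3x3 intrinsics, pixels), "R" (3x3) and "t" (3): a world point X has camera coordinates R X + t. Camera axes: x right, y down, z forward; pixel columns grow to the right and rows downward; lengths in mm; the calibration is good to about 2 mm. A picture is of the moment at which its call begins: read the wrist's pose just before it. camera_params takes no time and is no camera call; for the wrist camera it gives the pose at the moment of the call.
- job.close_job(): hands the job in; it is judged then, once.
Trained networks look in the newest picture that a camera, given by its name, has taken for a name from the list of things; names that differ only in an ending like _2 or _b are one class to them, and where a whole thing is asked for, a point or a joint stands for the part that bears it (a point fixed in the world has none). Each returns a list of dicts, best first, with "conf" (0 to 1); they miss things now and then, are a little off and sometimes report something else, mostly with a low value. They report only what shows in the picture. A call takes as long as a camera call.
- viewer.find_in(camera, query): "extent" ([left, top, width, height] in pixels, round what is visible of it).
- viewer.silhouettes(camera, query): "mask" (480x640 bool, what is visible of it) and "extent" ([left, top, width, height] in pixels, round what is visible of it).
The state is a dict: "time_s": time; "joint_pos": joint angles; "joint_vel": joint speeds; "joint_efforts": joint torques, N m; "tcp_pos": TCP position; "tool_rot": TCP orientation; "force": force on the tool from outside, world axes, zero at the start; "torque": the same for the moment, N m; "opening": finger opening in mm; "gripper_force": force on a finger pad.
Only numpy, scipy, OpenCV 4.12 (cv2) and the standard library are available. Lean on these libraries where they do the work, as an engineer would, in place of code of your own. Each camera call takes 0.05 s, during which the arm holds its last target. There are 200 camera calls.

## Working session

There is one attempt and no reset: what is moved stays moved. The work goes in short steps, Python scripts to look and compute and a tool call to move; the robot and the scene stay as the last step left them, time stands still between calls to the robot, and variables do not carry over. Pictures are saved under pics/ and viewed, at most 13 in all, crops included, and the job is handed in when it is done.

Besides the shell and the picture viewer there is one more tool, called after ">>>" as name(argument=value, ...), one argument or row to a line, values as JSON. step_arm: Moves the arm, as the interface text tells. Its arguments: {"type":"object","properties":{"angular":{"type":"array"},"offset":{"type":"array"},"jaw":{"type":"array"},"grip_force":{"type":"number"}},"required":["angular","offset","jaw"]}

```bash
mkdir -p pics
cat > h.py <<'E'
import numpy as np, cv2
from cell import arm, viewer, job
def cp(c):
    p=viewer.camera_params(c); return np.array(p["intrinsics"]),np.array(p["R"]),np.array(p["t"])
def ray(c,uv,z,P=None):
    K,R,t=P or cp(c); d=R.T@np.linalg.solve(K,[uv[0],uv[1],1]); o=-R.T@t
    return o+d*(z-o[2])/d[2]
def proj(c,X,P=None):
    K,R,t=P or cp(c); q=K@(R@np.array(X,float)+t); return q[:2]/q[2]
def save(c,n):
    im=viewer.get_image(c); cv2.imwrite("pics/"+n,im[:,:,::-1]); return im
E
python3 - <<'E'
from h import *
s=arm.state(); print({k:np.round(v,3) for k,v in s.items()}, arm.grip_point_offset)
a=save("top","top0.png"); b=save("scene","scene0.png")
for c in("top","scene"):
  K,R,t=cp(c); print(c,K[0,0],np.round(-R.T@t))
  for q in["new_glide","worn_glide","scrap_tin","stud_core","glide_base","footstool","mug","chalk","screwdriver"]:
    r=viewer.find_in(c,q); print(q,[(round(x["conf"],2),np.round(x["extent"]).tolist()) for x in r[:4]])
E
```

```text
{'time_s': np.float64(0.0), 'joint_pos': array([-1.296,  0.322, -0.07 ,  1.452,  0.023,  1.371, -0.057]), 'joint_vel': array([-0.   , -0.001,  0.001,  0.002,  0.001, -0.001, -0.   ]), 'joint_efforts': array([ 0.0000e+00, -4.9360e+01, -3.8200e-01, -3.1432e+01,  1.3000e-02,
        1.2000e-02, -0.0000e+00]), 'tcp_pos': array([167.512, 627.497, 230.235]), 'tool_rot': array([-0.   ,  0.13 ,  0.992, -0.001]), 'force': array([ 0.472, -0.776,  0.673]), 'torque': array([ 0.015, -0.084,  0.054]), 'gripper_force': np.float64(0.0), 'opening': np.float64(85.424)} 18.700000000000003
top 438.43599124743173 [ 435.   31. 1078.]
new_glide [(0.54, [408.0, 298.0, 20.0, 17.0])]
worn_glide [(0.46, [464.0, 300.0, 15.0, 16.0]), (0.16, [235.0, 192.0, 20.0, 23.0])]
scrap_tin [(0.83, [426.0, 214.0, 62.0, 52.0]), (0.74, [236.0, 192.0, 23.0, 20.0]), (0.56, [190.0, 197.0, 152.0, 144.0])]
stud_core []
glide_base [(0.49, [239.0, 195.0, 18.0, 18.0])]
footstool [(0.75, [190.0, 197.0, 152.0, 144.0])]
mug [(0.81, [114.0, 256.0, 56.0, 38.0])]
chalk [(0.47, [428.0, 351.0, 20.0, 8.0])]
screwdriver [(0.67, [311.0, 148.0, 6.0, 62.0])]
scene 493.06293933200055 [1100. -704.  799.]
new_glide [(0.69, [206.0, 324.0, 18.0, 19.0])]
worn_glide [(0.66, [150.0, 362.0, 20.0, 20.0])]
scrap_tin [(0.84, [187.0, 349.0, 87.0, 88.0]), (0.63, [154.0, 315.0, 17.0, 13.0]), (0.57, [150.0, 363.0, 19.0, 17.0])]
stud_core []
glide_base [(0.54, [377.0, 201.0, 19.0, 6.0])]
footstool [(0.73, [268.0, 160.0, 133.0, 145.0])]
mug [(0.65, [374.0, 185.0, 31.0, 41.0])]
chalk [(0.68, [155.0, 315.0, 12.0, 15.0])]
screwdriver [(0.82, [352.0, 305.0, 84.0, 44.0]), (0.71, [156.0, 313.0, 12.0, 19.0]), (0.19, [190.0, 346.0, 85.0, 89.0])]
```

```bash
python3 -c "
import cv2,numpy as np
a=cv2.imread('pics/top0.png');b=cv2.imread('pics/scene0.png')
print(a.shape)"
```

```text
(480, 640, 3)
```

View pics/top0.png

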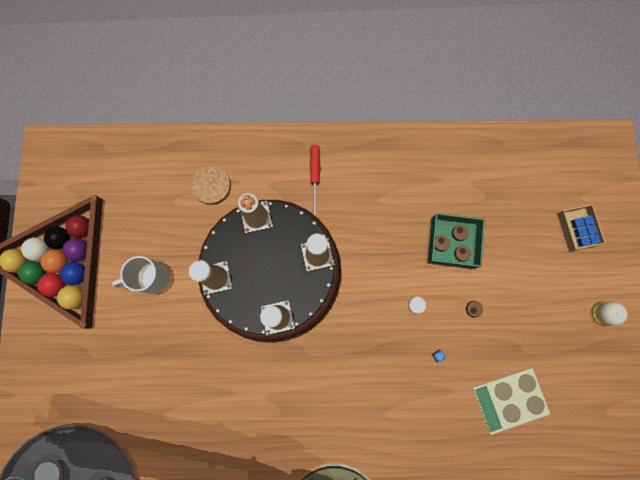

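View pics/scene0.png

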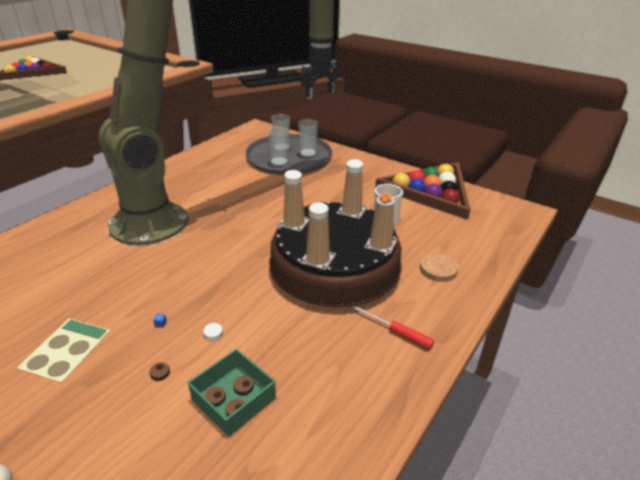

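The top view shows the bare orange stud at (248,203), the white glide at (417,305), the worn glide at (475,309), the tin at (456,241) and the chalk at (439,356). The scene view agrees.

Run:
```python
from h import *
viewer.get_image("top"); viewer.get_image("scene")
H={"new_glide":18,"worn_glide":13,"scrap_tin":25}
for c in("top","scene"):
  for q,z in H.items():
    r=viewer.silhouettes(c,q)
    for x in r[:2]:
      v,u=np.nonzero(x["mask"]); p=(u.mean(),v.mean()); print(c,q,round(x["conf"],2),np.round(p,1),np.round(ray(c,p,z*.6 if q!="scrap_tin" else z),1))
im=viewer.get_image("top")
for n,p,z in[("stud",(248,203),235),("chalk",(439.5,356),15),("mug",(146,275),90),("L1",(317,243),251),("L2",(200,271),251),("L3",(271,317),251),("tinc",(456,241),50),
  ("t1",(433,215),50),("t2",(484,217),50),("t3",(480,268),50),("t4",(430,263),50)]:
  print(n,np.round(ray("top",p,z),1))
for n,p,z in[("stud",(386.5,201),235),("L1",(318,210),251),("L2",(354,164),251),("L3",(293,176),251)]: print("sc",n,np.round(ray("scene",p,z),1))
cv2.imwrite("pics/c.png",cv2.resize(im[180:340,180:340,::-1],None,fx=3.7,fy=3.7,interpolation=cv2.INTER_CUBIC))
```

```text
top new_glide 0.47 [416.7 304.9] [ 472.3 -207.2   10.8]
top worn_glide 0.54 [473.4 308.6] [ 462.2 -344.6    7.8]
top scrap_tin 0.87 [455.6 240.9] [ 625.9 -306.4   25. ]
scene new_glide 0.72 [212.  331.8] [ 474.6 -209.    10.8]
scene worn_glide 0.89 [159.2 371.4] [ 465.5 -347.3    7.8]
scene scrap_tin 0.83 [231.8 390.9] [ 627.  -305.4   25. ]
stud [668.1 168.1 235. ]
chalk [ 352.1 -254.4   15. ]
mug [542.2 419.4  90. ]
L1 [583.3  31.8 251. ]
L2 [531.4 254.1 251. ]
L3 [444.  118.8 251. ]
tinc [ 621.  -299.3   50. ]
t1 [ 685.1 -247.9   50. ]
t2 [ 679.  -370.3   50. ]
t3 [ 555.8 -351.9   50. ]
t4 [ 568.8 -234.6   50. ]
sc stud [677.3 166.4 235. ]
sc L1 [590.9  22.5 251. ]
sc L2 [537.2 251.5 251. ]
sc L3 [455.2 111.6 251. ]
```

View pics/c.png

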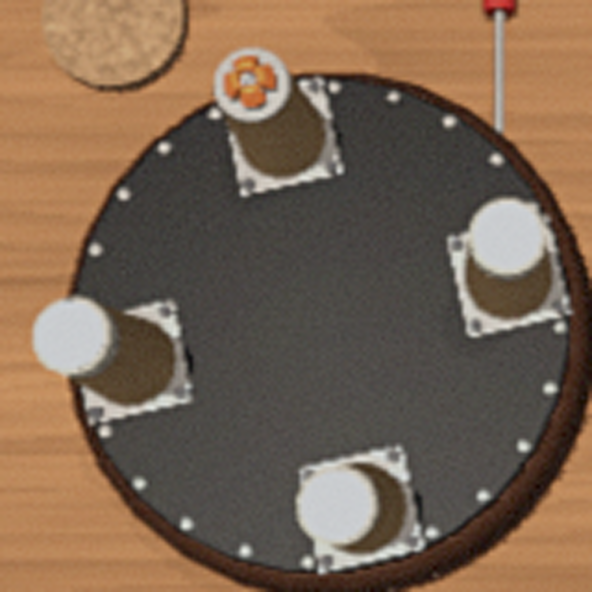

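```bash
cat >> h.py <<'E'
from scipy.spatial.transform import Rotation as Ro
def tool():
    s=arm.state(); q=s["tool_rot"]; return s,np.array(s["tcp_pos"]),Ro.from_quat([q[1],q[2],q[3],q[0]])
def rel(*W):
    s,p,R=tool(); print("t",round(s["time_s"],2),"p",np.round(p,1),"y-az",round(float(np.degrees(np.arctan2(*R.as_matrix()[[1,0],1]))),1),"ax",np.round(R.as_matrix()[:,2],3))
    for w in W: print(w,"->",np.round(R.inv().apply(np.array(w,float)-p),1).tolist())
E
python3 - <<'E'
from h import *
rel((260,580,370),(400,480,380),(520,330,380),(580,180,380))
P=cp("wrist"); s,p,R=tool(); print("cam in tool",np.round(R.inv().apply(-P[1].T@P[2]-p)), "axes in tool",np.round(R.inv().apply(P[1]),2).tolist())
E
```

```text
t 1.45 p [167.6 628.  231.3] y-az 75.1 ax [ 0.  0. -1.]
(260, 580, 370) -> [-101.7, -22.6, -138.7]
(400, 480, 380) -> [-262.7, -83.1, -148.7]
(520, 330, 380) -> [-417.3, -197.1, -148.7]
(580, 180, 380) -> [-514.0, -326.6, -148.7]
cam in tool [  73.   -0. -144.] axes in tool [[-0.0, 1.0, -0.0], [-0.96, -0.0, -0.29], [-0.29, 0.0, 0.96]]
```

>>> step_arm(
  angular=[
    [0,0,0],
    [0,0,0.1],
    [0,0,0.2],
    [0,0,0.3],
    [0,0,0.4],
    [0,0,0.5],
    [0,0,0.62],
    [0,0,0.74],
    [0,0,0.86],
    [0,0,0.98],
    [0,0,1.1],
    [0,0,1.22],
    [0,0,1.34],
    [0,0,1.4],
    [0,0,1.4],
    [0,0,1.4],
    [0,0,1.4],
    [0,0,1.4],
  ],
  offset=[
    [-20,-5,-40],
    [-50,-12,-80],
    [-85,-20,-115],
    [-125,-32,-140],
    [-165,-45,-145],
    [-205,-60,-145],
    [-245,-76,-145],
    [-290,-98,-145],
    [-335,-124,-145],
    [-380,-150,-145],
    [-425,-180,-145],
    [-470,-212,-145],
    [-515,-246,-140],
    [-555,-278,-135],
    [-590,-303,-135],
    [-605,-314,-135],
    [-605,-314,-135],
    [-605,-314,-135],
  ],
  jaw=[85,85,85,85,85,85,85,85,85,85,85,85,85,85,85,85,85,85],
)

```text
time_s: 3.25
tcp_pos: [671.5, 168.0, 366.0]
tool_rot: [-0.0, 0.739, 0.674, -0.0]
force: [-1.7, 0.3, -0.3]
opening: 85.0
gripper_force: 0.0
```

Run:
```python
from h import *
rel()
P=cp("wrist"); save("wrist","w1.png")
for q in("stud_core","glide_base"):
  for x in viewer.silhouettes("wrist",q)[:2]:
    v,u=np.nonzero(x["mask"]); (c,a)=cv2.minEnclosingCircle(np.c_[u,v].astype(np.float32)); print(q,round(x["conf"],2),x["extent"],u.mean(),v.mean(),c,a,[np.round(ray("wrist",p,z,P),1).tolist() for p,z in(((u.mean(),v.mean()),235),(c,233))])
```

```text
t 3.25 p [671.5 168.  366. ] y-az -5.3 ax [-0.001  0.    -1.   ]
glide_base 0.69 [297.6, 195.5, 51.3, 56.9] 322.67704918032786 223.0655737704918 (323.1699523925781, 225.55746459960938) 26.882953643798828 [[672.5, 171.6, 235.0], [672.7, 169.2, 233.0]]
```

View pics/w1.png

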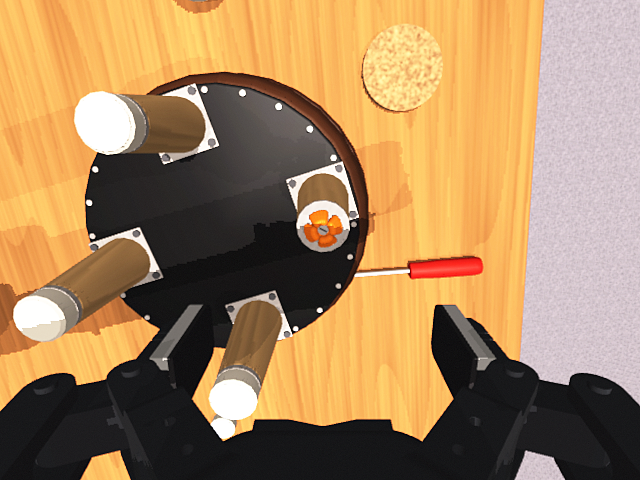

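The wrist view shows the bare stud at about (323,227), with the disc spanning columns 297–349 and its bottom edge at row 252. I'll fit the disc properly.

Run:
```python
from h import *
P=cp("wrist"); im=cv2.imread("pics/w1.png"); g=cv2.cvtColor(im,cv2.COLOR_BGR2GRAY)
f=cv2.GaussianBlur(g,(5,5),0).astype(float)
# score elliptical outline of disc top (r=20.5,z=233) against gradient
th=np.linspace(0,2*np.pi,90,endpoint=False); best=[]
def samp(c,r,z):
  q=np.array([proj("wrist",(c[0]+r*np.cos(a),c[1]+r*np.sin(a),z),P) for a in th]); return cv2.remap(f.astype(np.float32),q[:,0].astype(np.float32)[None],q[:,1].astype(np.float32)[None],1)[0]
for x in np.arange(667,678,.5):
  for y in np.arange(162,175,.5):
    best.append((np.median(np.clip(samp((x,y),19.5,233)-samp((x,y),21.5,233),-60,60)) +np.mean(np.clip(samp((x,y),19.5,233)-samp((x,y),21.5,233),-60,60)),x,y))
best.sort(reverse=True); print(np.round(best[:6],1))
h=cv2.cvtColor(im,cv2.COLOR_BGR2HSV)[190:260,290:360]; m=(h[...,0]<14)&(h[...,1]>190)&(h[...,2]>150)
v,u=np.nonzero(m); c=(u.mean()+290,v.mean()+190); print(c,[ray("wrist",c,z,P).round(1) for z in(238,240,243)])
rel((640,60,340),(600,-60,200),(520,-220,120),(463.5,-346,90))
```

```text
[[119.8 671.  171. ]
 [119.8 671.  171.5]
 [119.7 671.  172. ]
 [119.7 671.5 171.5]
 [119.7 671.5 171. ]
 [119.7 670.5 171.5]]
(np.float64(321.68884892086334), np.float64(232.57014388489208)) [array([670.3, 168.1, 238. ]), array([670.3, 168.6, 240. ]), array([670.4, 169.5, 243. ])]
t 3.4 p [670.5 170.9 366.5] y-az -5.0 ax [-0.     0.001 -1.   ]
(640, 60, 340) -> [-113.2, -20.7, 26.4]
(600, -60, 200) -> [-236.4, -50.1, 166.2]
(520, -220, 120) -> [-402.8, -115.9, 246.0]
(463.5, -346, 90) -> [-533.3, -161.3, 275.9]
```

>>> step_arm(
  angular=[
    [0,0,0],
    [0,0,0],
    [0,0,0],
    [0,0,0],
    [0,0,0],
    [0,0,0],
    [0,0,0],
    [0,0,0],
    [0,0,0],
    [0,0,0],
    [0,0,0],
    [0,0,0],
    [0,0,0],
    [0,0,0],
    [0,0,0],
    [0,0,0],
  ],
  offset=[
    [-35,-6,0],
    [-80,-14,0],
    [-125,-24,0],
    [-170,-35,0],
    [-215,-45,0],
    [-255,-56,10],
    [-290,-70,40],
    [-325,-84,75],
    [-360,-98,110],
    [-395,-112,145],
    [-430,-126,180],
    [-465,-140,215],
    [-495,-152,245],
    [-520,-160,262],
    [-533,-161,266],
    [-533,-161,266],
  ],
  jaw=[85,85,85,85,85,85,85,80,75,70,65,65,65,65,65,65],
)

```text
time_s: 5.0
tcp_pos: [462.1, -348.3, 99.7]
tool_rot: [-0.0, 0.739, 0.674, -0.0]
force: [0.4, 0.6, 0.3]
opening: 64.8
gripper_force: 0.0
```

```bash
cat >> h.py <<'E'
def loc(q,z,n=3,cam="wrist"):
    out=[]
    for _ in range(n):
        P=cp(cam); viewer.get_image(cam)
        for x in viewer.silhouettes(cam,q)[:2]:
            m=x["mask"].astype(np.uint8); cs,_=cv2.findContours(m,0,2); cc=max(cs,key=cv2.contourArea)
            c,a=cv2.minEnclosingCircle(cc); v,u=np.nonzero(m)
            out.append(np.r_[x["conf"],u.mean(),v.mean(),a,ray(cam,(u.mean(),v.mean()),z,P)[:2]]); print(q,np.round(out[-1],2))
    return out
E
python3 - <<'E'
from h import *
rel()
loc("worn_glide",9); loc("new_glide",12,1)
save("wrist","w2.png"); rel()
E
```

```text
t 5.0 p [ 462.1 -348.3   99.7] y-az -5.2 ax [-0.001 -0.    -1.   ]
worn_glide [   0.96  325.5   240.85   30.5   464.76 -346.6 ]
worn_glide [   0.67  322.34  243.52   30.35  464.87 -346.42]
worn_glide [   0.71  321.78  243.5    30.76  465.02 -346.16]
new_glide [   0.71  318.46   18.9    38.03  474.25 -216.47]
t 5.45 p [ 463.6 -347.   100.7] y-az -5.1 ax [ 0.001  0.    -1.   ]
```

View pics/w2.png

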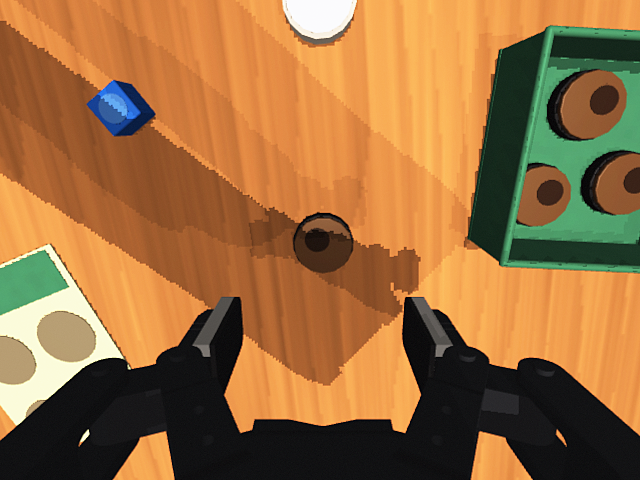

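The worn glide is centred at pixel (322,243) between the fingers. The tin is to the right, and the new glide is at the top.

>>> step_arm(
  angular=[
    [0,0,0],
    [0,0,0],
    [0,0,0],
    [0,0,0],
    [0,0,0],
    [0,0,0],
    [0,0,0],
    [0,0,0],
    [0,0,0],
    [0,0,0],
  ],
  offset=[
    [1,1,40],
    [1,1,75],
    [1,1,95],
    [1,1,101],
    [1,1,101],
    [1,1,101],
    [1,1,101],
    [1,1,101],
    [1,1,101],
    [1,1,101],
  ],
  jaw=[65,65,65,65,65,35,35,35,35,35],
  grip_force=40,
)

```text
time_s: 6.45
tcp_pos: [465.3, -347.6, 1.2]
tool_rot: [0.001, 0.738, 0.675, 0.001]
force: [-0.7, -0.2, 5.9]
opening: 37.7
gripper_force: 39.8
```

>>> step_arm(
  angular=[
    [0,0,0],
    [0,0,0],
    [0,0,0],
    [0,0,0],
    [0,0,0],
    [0,0,0],
    [0,0,0],
    [0,0,0],
    [0,0,0],
  ],
  offset=[
    [0,0,-30],
    [0,0,-75],
    [0,0,-105],
    [14,35,-105],
    [30,80,-105],
    [46,120,-105],
    [58,154,-105],
    [58,154,-105],
    [58,154,-105],
  ],
  jaw=[35,35,35,35,35,35,35,35,35],
)

```text
time_s: 7.35
tcp_pos: [623.1, -302.4, 104.2]
tool_rot: [0.0, 0.738, 0.675, -0.0]
force: [-1.4, -0.6, 0.7]
opening: 37.6
gripper_force: 40.2
```

Run:
```python
from h import *
rel(); save("wrist","w3.png"); P=cp("wrist")
for x in viewer.silhouettes("wrist","scrap_tin")[:2]:
  r=cv2.minAreaRect(cv2.findContours(x["mask"].astype(np.uint8),0,2)[0][0]); print(x["conf"],[ray("wrist",p,50,P).round() for p in cv2.boxPoints(r)])
print(arm.state()["opening"],arm.state()["gripper_force"])
```

```text
t 7.35 p [ 623.1 -302.4  104.2] y-az -5.1 ax [-0.001 -0.001 -1.   ]
0.68 [array([ 584., -356.,   50.]), array([ 592., -349.,   50.]), array([ 602., -363.,   50.]), array([ 594., -371.,   50.])]
38.15064248861822 40.19420921802521
```

View pics/w3.png

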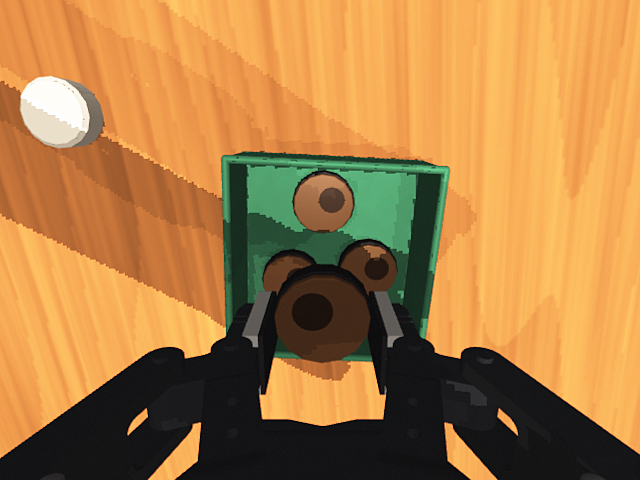

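The worn glide is held at (322,318), centred over the tin, whose rim corners are at about (223,155) and (448,168). I'll lower and release.

>>> step_arm(
  angular=[
    [0,0,0],
    [0,0,0],
    [0,0,0],
    [0,0,0],
    [0,0,0],
    [0,0,0],
    [0,0,0],
    [0,0,0],
    [0,0,0],
    [0,0,0],
    [0,0,0],
    [0,0,0],
    [0,0,0],
  ],
  offset=[
    [0,0,35],
    [0,0,65],
    [0,0,80],
    [0,0,84],
    [0,0,84],
    [0,0,84],
    [0,0,84],
    [0,0,84],
    [0,0,60],
    [0,0,20],
    [0,0,-20],
    [0,0,-20],
    [0,0,-20],
  ],
  jaw=[35,35,35,35,35,56,56,56,56,56,60,65,65],
)

```text
time_s: 8.75
tcp_pos: [623.6, -303.4, 126.4]
tool_rot: [0.002, 0.738, 0.675, 0.001]
force: [0.0, 0.4, -0.6]
opening: 65.0
gripper_force: 0.0
```

Run:
```python
from h import *
rel((473.5,-208,125)); save("wrist","w4.png")
loc("new_glide",12,2)
```

```text
t 8.75 p [ 623.6 -303.4  126.4] y-az -5.2 ax [ 0.003 -0.001 -1.   ]
(473.5, -208, 125) -> [81.5, -158.0, 0.7]
new_glide [   0.63  329.43  242.99  130.8   627.82 -309.44]
new_glide [   0.58   82.08  113.74   39.43  475.58 -207.68]
new_glide [   0.82   83.21  114.37   38.9   475.87 -207.68]
```

View pics/w4.png

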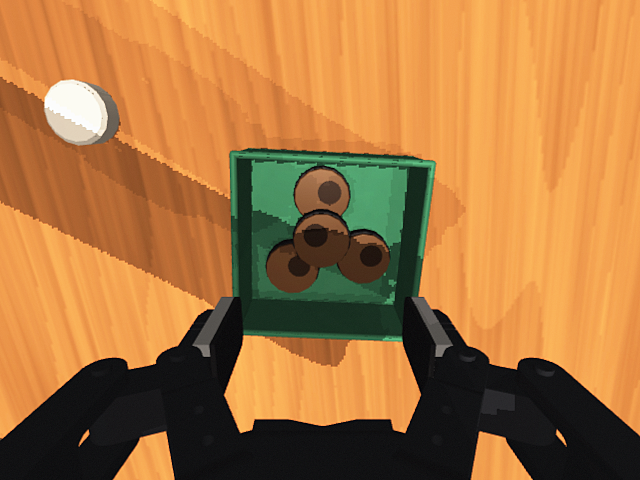

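The worn glide now lies in the middle of the tin at (320,240), on top of the three old ones. Next is the new glide.

>>> step_arm(
  angular=[
    [0,0,0],
    [0,0,0],
    [0,0,0],
    [0,0,0],
    [0,0,0],
    [0,0,0],
    [0,0,0],
  ],
  offset=[
    [20,-38,0],
    [42,-82,0],
    [62,-122,0],
    [76,-148,15],
    [82,-157,26],
    [82,-157,26],
    [82,-157,26],
  ],
  jaw=[65,65,65,65,65,65,65],
)

```text
time_s: 9.7
tcp_pos: [474.1, -207.3, 98.4]
tool_rot: [0.0, 0.738, 0.675, -0.0]
force: [-0.0, -0.8, 0.3]
opening: 64.8
gripper_force: 0.0
```

Run:
```python
from h import *
r=np.array(loc("new_glide",12,4)); c=np.median(r[:,4:6],0); print(c)
s,p,R=tool(); rel((c[0],c[1],1))
```

```text
new_glide [   0.87  322.77  246.04   32.43  474.9  -207.69]
new_glide [   0.68  321.52  244.56   32.47  474.96 -207.6 ]
new_glide [   0.98  322.05  244.56   32.38  475.08 -207.57]
new_glide [   0.53  153.85  324.24   27.17  354.56 -254.31]
new_glide [   0.87  323.14  245.13   32.05  475.33 -207.65]
[ 474.96417826 -207.65339144]
t 10.1 p [ 473.9 -207.5   98.4] y-az -5.2 ax [ 0. -0. -1.]
(np.float64(474.96417826177475), np.float64(-207.65339143641293), 1) -> [-0.1, 1.0, 97.4]
```

>>> step_arm(
  angular=[
    [0,0,0],
    [0,0,0],
    [0,0,0],
    [0,0,0],
    [0,0,0],
    [0,0,0],
    [0,0,0],
    [0,0,0],
    [0,0,0],
    [0,0,0],
  ],
  offset=[
    [0,1,40],
    [0,1,75],
    [0,1,92],
    [0,1,97],
    [0,1,97],
    [0,1,97],
    [0,1,97],
    [0,1,97],
    [0,1,97],
    [0,1,97],
  ],
  jaw=[65,65,65,65,65,34,34,34,34,34],
  grip_force=80,
)

```text
time_s: 11.1
tcp_pos: [476.0, -207.7, 3.2]
tool_rot: [0.001, 0.738, 0.675, 0.001]
force: [-1.3, 0.2, 5.0]
opening: 37.5
gripper_force: 80.0
```

Run:
```python
from h import *
for i in range(4):
  s,p,R=tool(); print(s["time_s"],np.round(p,1),np.round(s["force"],1),s["opening"]); viewer.get_image("wrist")
rel((475,-207,340),(600,-60,345),(671,110,345))
```

```text
11.1 [ 476.  -207.7    3.2] [-1.3  0.2  5. ] 37.501715245674134
11.15 [ 476.  -207.7    3.2] [-1.4  0.5  5.3] 37.997500813795426
11.2 [ 476.  -207.7    3.2] [-1.4 -0.1  5.5] 37.74759924848599
11.25 [ 475.9 -207.7    3.2] [-1.   0.5  4.8] 37.558019698847055
t 11.3 p [ 476.  -207.6    3.2] y-az -5.2 ax [ 0.003 -0.    -1.   ]
(475, -207, 340) -> [0.6, -0.0, -336.8]
(600, -60, 345) -> [158.2, 111.3, -341.4]
(671, 110, 345) -> [333.9, 166.7, -341.2]
```

>>> step_arm(
  angular=[
    [0,0,0],
    [0,0,0],
    [0,0,0],
    [0,0,0],
    [0,0,0],
    [0,0,0],
    [0,0,0],
    [0,0,0],
    [0,0,0],
    [0,0,0],
    [0,0,0],
    [0,0,0],
    [0,0,0],
    [0,0,0],
    [0,0,0],
    [0,0,0],
    [0,0,0],
    [0,0,0],
    [0,0,0],
    [0,0,0],
  ],
  offset=[
    [0,0,-30],
    [0,0,-75],
    [0,0,-120],
    [0,0,-165],
    [0,0,-210],
    [0,0,-255],
    [10,4,-295],
    [40,16,-320],
    [80,32,-330],
    [124,50,-330],
    [168,68,-330],
    [212,86,-330],
    [256,104,-330],
    [300,122,-330],
    [340,139,-330],
    [372,152,-330],
    [388,159,-330],
    [393,160,-330],
    [393,160,-330],
    [393,160,-330],
  ],
  jaw=[34,34,34,34,34,34,34,34,34,34,34,34,34,34,34,34,34,34,34,34],
)

```text
time_s: 13.3
tcp_pos: [669.2, 167.9, 332.3]
tool_rot: [0.001, 0.739, 0.674, 0.0]
force: [0.4, -0.5, -0.2]
opening: 37.8
gripper_force: 80.4
```

```bash
cat > m.py <<'E'
from h import *
def score(im,P,r=20.5,z=233,c0=(671,169)):
  f=cv2.GaussianBlur(cv2.cvtColor(im,cv2.COLOR_RGB2GRAY),(3,3),0).astype(np.float32)
  th=np.linspace(0,2*np.pi,120,endpoint=False)
  def samp(c,r):
    K,R,t=P; X=np.c_[c[0]+r*np.cos(th),c[1]+r*np.sin(th),0*th+z]; q=(K@(R@X.T+t[:,None])).T; q=(q[:,:2]/q[:,2:]).astype(np.float32); return cv2.remap(f,q[None,:,0],q[None,:,1],1)[0]
  b=[(np.mean(np.clip(samp((x,y),r-1.2)-samp((x,y),r+1.2),-50,50)),x,y) for x in np.arange(c0[0]-7,c0[0]+7,.5) for y in np.arange(c0[1]-7,c0[1]+7,.5)]
  b.sort(reverse=True); return np.round(np.mean(b[:5],0),1)
def orange(im,P):
  h=cv2.cvtColor(im,cv2.COLOR_RGB2HSV); m=((h[...,0]<14)&(h[...,1]>190)&(h[...,2]>130)).astype(np.uint8)
  c0=proj("wrist",(671,169,238),P).astype(int); k=np.zeros_like(m); cv2.circle(k,tuple(int(v) for v in c0),40,1,-1); v,u=np.nonzero(m*k); c=(u.mean(),v.mean()); return np.round(c,1),[ray("wrist",c,z,P).round(1)[:2].tolist() for z in(240,)]
if __name__=="__main__":
  for i in range(5):
    P=cp("wrist"); p=tool()[1]; im=viewer.get_image("wrist"); print(np.round(p,1),score(im,P),*orange(im,P))
  cv2.imwrite("pics/w5.png",im[:,:,::-1]); rel()
E
python3 m.py
```

```text
[669.2 167.9 332.3] [ 44.8 672.1 169.2] [325.5 244.2] [[671.8, 166.7]]
[669.2 167.7 332.3] [ 45.  672.1 169.2] [325.5 244. ] [[671.8, 166.6]]
[669.2 167.8 332.3] [ 44.8 672.1 169.2] [325.5 244.2] [[671.8, 166.7]]
[669.2 168.1 332.2] [ 44.1 672.1 169.2] [325.7 244.2] [[671.9, 167.0]]
[669.2 168.4 332.1] [ 43.6 672.1 169.2] [325.6 244.8] [[671.8, 167.0]]
t 13.55 p [669.2 168.7 332. ] y-az -5.2 ax [ 0.001  0.    -1.   ]
```

View pics/w5.png

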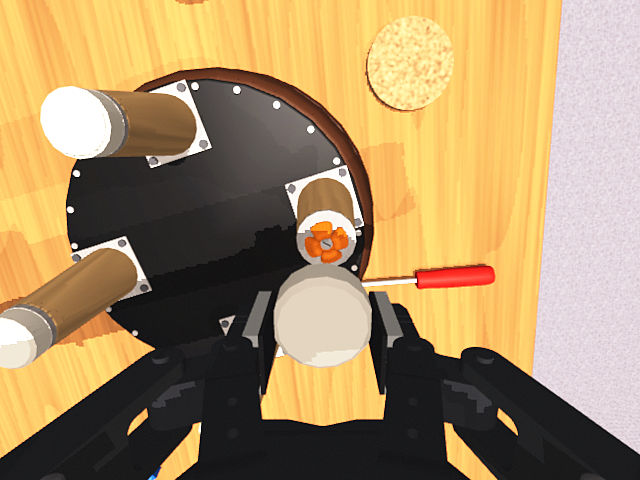

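The held glide is at (322,316) and the stud at (326,242), with its disc partly hidden by the glide. I'll shift 25 mm so the stud shows fully, then measure both in the same picture.

>>> step_arm(
  angular=[
    [0,0,0],
    [0,0,0],
    [0,0,0],
    [0,0,0],
  ],
  offset=[
    [-15,0,0],
    [-25,0,0],
    [-25,0,0],
    [-25,0,0],
  ],
  jaw=[34,34,34,34],
)

```text
time_s: 13.95
tcp_pos: [667.1, 144.0, 331.6]
tool_rot: [-0.0, 0.739, 0.674, 0.0]
force: [-0.1, 0.3, -0.5]
opening: 37.9
gripper_force: 80.4
```

```bash
cat > n.py <<'E'
from m import *
from scipy.optimize import minimize
def hull(c,circ,P):
  K,R,t=P; th=np.linspace(0,2*np.pi,72); X=np.vstack([np.c_[c[0]+r*np.cos(th),c[1]+r*np.sin(th),0*th+z] for r,z in circ]); q=(K@(R@X.T+t[:,None])).T; q=q[:,:2]/q[:,2:]
  m=np.zeros((480,640),np.uint8); cv2.fillConvexPoly(m,cv2.convexHull(np.round(q*16).astype(np.int32)),1,shift=4); return m
if __name__=="__main__":
  for i in range(3):
    P=cp("wrist"); p=tool()[1]; im=viewer.get_image("wrist"); sc=score(im,P); o=orange(im,P)
    g=None
    for x in viewer.silhouettes("wrist","new_glide"):
      m=x["mask"].astype(np.uint8)
      if 3000<m.sum() and abs(np.nonzero(m)[1].mean()-322)<20 and np.nonzero(m)[0].mean()>280:
        ci=[(20,p[2]-3.2),(20,p[2]+13.3),(18.5,p[2]+14.8)]
        iou=lambda c:-(hull(c,ci,P)&m).sum()/(hull(c,ci,P)|m).sum()
        r=minimize(iou,p[:2],method="Nelder-Mead",options={"initial_simplex":[p[:2],p[:2]+[3,0],p[:2]+[0,3]]}); g=r.x; print("glide iou",round(-r.fun,3),np.round(g,1),"glide-tcp",np.round(g-p[:2],1)); break
    print(np.round(p,1),"disc",sc,"orange",*o)
  cv2.imwrite("pics/w6.png",im[:,:,::-1])
E
python3 n.py
python3 - <<'E'
import cv2
a=cv2.imread("pics/w6.png"); cv2.imwrite("pics/w6c.png",cv2.resize(a[140:380,220:430],None,fx=2.5,fy=2.5,interpolation=cv2.INTER_CUBIC))
E
```

```text
glide iou -0.0 [683.3 199.4] glide-tcp [16.2 55.4]
[667.1 144.  331.6] disc [ 48.  671.7 168.4] orange [325.4 213.3] [[671.5, 163.9]]
glide iou -0.0 [683.2 200.8] glide-tcp [16.2 55.4]
[667.  145.4 331.4] disc [ 48.3 671.8 168.4] orange [326.4 215.7] [[671.8, 163.7]]
glide iou -0.0 [683.2 201. ] glide-tcp [16.2 55.4]
[667.  145.6 331.2] disc [ 48.3 671.8 168.4] orange [327.  215.8] [[672.1, 163.9]]n.py:14: RuntimeWarning: overflow encountered in scalar negative
  iou=lambda c:-(hull(c,ci,P)&m).sum()/(hull(c,ci,P)|m).sum()
```

View pics/w6c.png

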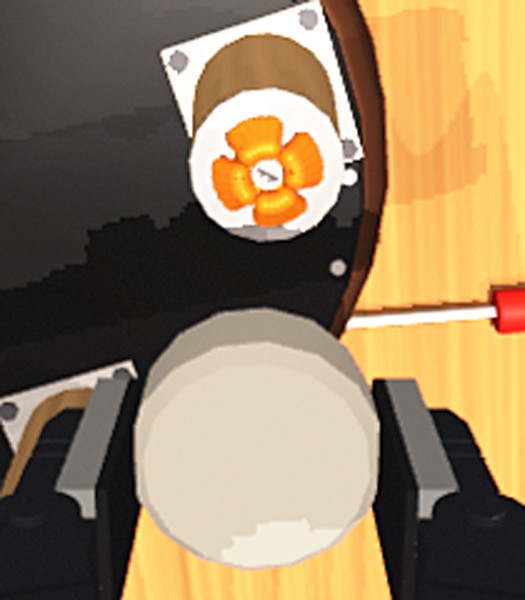

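```bash
sed -i 's/-(hull(c,ci,P)&m).sum()/-1.0*(hull(c,ci,P)\&m).sum()/' n.py; python3 n.py
python3 - <<'E'
from h import *
P=cp("wrist"); print(ray("wrist",(326.4,205.6),233,P),ray("wrist",(326.8,209.6),245,P)); rel()
E
```

```text
glide iou 0.945 [667.3 144.7] glide-tcp [ 0.3 -0.8]
[667.  145.5 331.2] disc [ 48.4 671.8 168.4] orange [326.3 215.9] [[671.7, 163.7]]
glide iou 0.939 [667.4 144.7] glide-tcp [ 0.4 -0.7]
[667.1 145.3 331.2] disc [ 48.3 671.8 168.4] orange [327.  215.3] [[672.3, 163.8]]
glide iou 0.947 [667.7 144.3] glide-tcp [ 0.7 -0.8]
[667.1 145.1 331.3] disc [ 48.3 671.8 168.4] orange [326.4 214.9] [[671.9, 163.9]]
[672.3948831  168.40485556 233.        ] [672.50230482 168.28744356 245.        ]
t 14.55 p [667.1 145.  331.3] y-az -5.1 ax [ 0.  0. -1.]
```

>>> step_arm(
  angular=[
    [0,0,0],
    [0,0,0],
    [0,0,0],
    [0,0,0],
    [0,0,0],
    [0,0,0],
    [0,0,0],
    [0,0,0],
  ],
  offset=[
    [14,2,0],
    [24,2,10],
    [24,2,35],
    [24,2,60],
    [24,2,74],
    [24,2,78],
    [24,2,78],
    [24,2,78],
  ],
  jaw=[34,34,34,34,34,34,34,34],
)

```text
time_s: 15.35
tcp_pos: [671.9, 168.8, 254.7]
tool_rot: [0.0, 0.738, 0.675, 0.001]
force: [-0.1, -0.3, 0.4]
opening: 37.5
gripper_force: 80.4
```

Run:
```python
from h import *
for i in range(8): viewer.get_image("scene"); print(np.round(tool()[1],1),np.round(arm.state()["force"],1))
rel((671.8,169.2,236.2))
a=save("scene","s5.png"); cv2.imwrite("pics/s5c.png",cv2.resize(a[140:260,320:450,::-1],None,fx=4.5,fy=4.5,interpolation=cv2.INTER_CUBIC))
```

```text
[672.  168.8 254.9] [0.  0.6 0.1]
[671.9 168.7 254.9] [-0.1  0.4  0.2]
[671.9 168.7 254.7] [-0.3  0.6  0.1]
[671.7 168.7 254.5] [-0.7 -0.4 -0.8]
[671.6 168.6 254.3] [-0.1  0.3  0.6]
[671.5 168.6 254. ] [ 0.5 -0.6 -0.3]
[671.4 168.6 253.8] [-0.8  0.1 -1.1]
[671.3 168.6 253.7] [ 0.2 -0.  -0.6]
t 15.75 p [671.3 168.6 253.7] y-az -5.2 ax [ 0.  0. -1.]
(671.8, 169.2, 236.2) -> [0.6, 0.4, 17.5]
```

View pics/s5c.png

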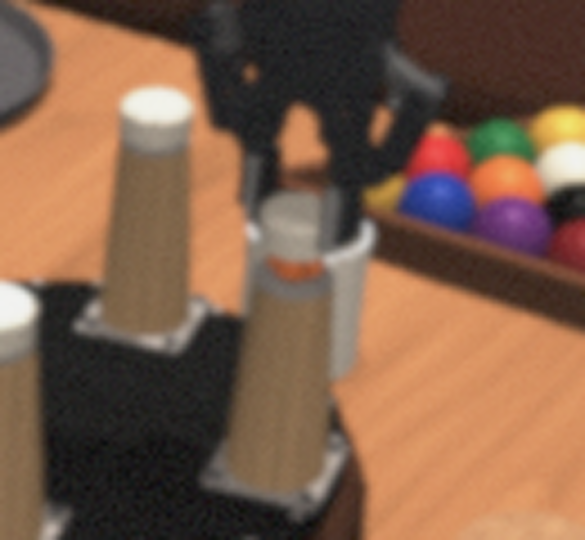

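The scene crop shows the glide sitting directly above the orange stud, which is at about (292,268) in the crop. They look coaxial within about 1 mm. I'll press down slowly.

>>> step_arm(
  angular=[
    [0,0,0],
    [0,0,0],
    [0,0,0],
    [0,0,0],
    [0,0,0],
    [0,0,0],
  ],
  offset=[
    [0,0,3],
    [0,0,6],
    [0,0,9],
    [0,0,11],
    [0,0,12],
    [0,0,12],
  ],
  jaw=[34,34,34,34,34,34],
)

```text
time_s: 16.4
tcp_pos: [672.0, 169.0, 243.1]
tool_rot: [0.001, 0.738, 0.675, 0.002]
force: [0.1, 1.0, 5.6]
opening: 37.2
gripper_force: 81.1
```

Contact came right where the bead should meet the prongs. I'll keep pressing.

>>> step_arm(
  angular=[
    [0,0,0],
    [0,0,0],
    [0,0,0],
    [0,0,0],
    [0,0,0],
    [0,0,0],
    [0,0,0],
    [0,0,0],
  ],
  offset=[
    [0,0,1],
    [0,0,2],
    [0,0,3],
    [0,0,4],
    [0,0,5],
    [0,0,6],
    [0,0,7],
    [0,0,7],
  ],
  jaw=[34,34,34,34,34,34,34,34],
)

```text
time_s: 17.2
tcp_pos: [671.2, 168.9, 236.3]
tool_rot: [-0.0, 0.738, 0.675, 0.001]
force: [-2.3, -0.0, 9.2]
opening: 37.5
gripper_force: 82.6
```

>>> step_arm(
  angular=[
    [0,0,0],
    [0,0,0],
    [0,0,0],
    [0,0,0],
  ],
  offset=[
    [0,0,1],
    [0,0,2],
    [0,0,2],
    [0,0,2],
  ],
  jaw=[34,34,34,34],
  grip_force=100,
)

```text
time_s: 17.6
tcp_pos: [671.3, 168.9, 236.3]
tool_rot: [0.0, 0.738, 0.675, 0.001]
force: [-6.0, -0.0, 15.3]
opening: 37.3
gripper_force: 99.6
```

>>> step_arm(
  angular=[
    [0,0,0],
    [0,0,0],
    [0,0,0],
    [0,0,0],
  ],
  offset=[
    [0,-0.5,1],
    [0,-1,2],
    [0,-1,2],
    [0,-1,2],
  ],
  jaw=[34,34,34,34],
)

```text
time_s: 18.0
tcp_pos: [671.3, 168.9, 236.3]
tool_rot: [0.001, 0.738, 0.675, 0.003]
force: [-4.7, 0.2, 20.2]
opening: 37.2
gripper_force: 100.2
```

Run:
```python
from h import *
for i in range(16):
  viewer.get_image("scene")
  if i%5==0: print(np.round(tool()[1],1),np.round(arm.state()["force"],1),tool()[2].as_matrix()[:,2].round(3))
a=save("scene","s6.png"); cv2.imwrite("pics/s6c.png",cv2.resize(a[140:260,320:450,::-1],None,fx=4.5,fy=4.5,interpolation=cv2.INTER_CUBIC))
```

```text
[671.3 168.9 236.3] [-5.2  0.2 20.8] [ 0.005  0.003 -1.   ]
[671.3 168.8 236.3] [-5.1 -0.8 20. ] [ 0.005  0.003 -1.   ]
[671.3 168.9 236.3] [-5.5 -1.  20.2] [ 0.005  0.003 -1.   ]
[671.3 168.9 236.3] [-4.2 -0.5 20.7] [ 0.005  0.003 -1.   ]
```

View pics/s6c.png

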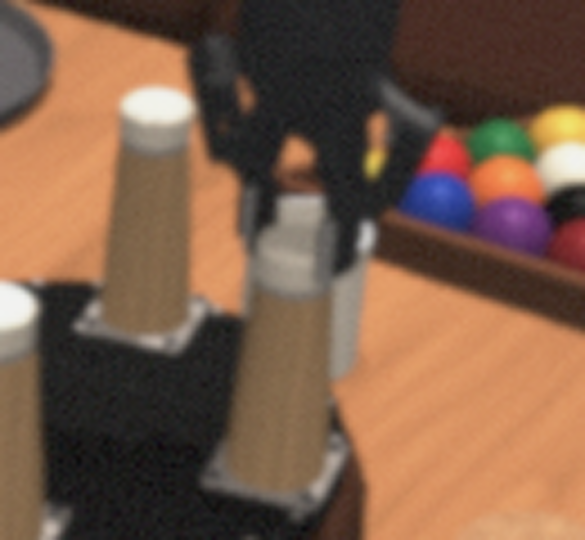

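The glide sits flush on the seat with no orange showing, the tool height matches the home position, and the push holds steady at about 20 N. I'm handing the job in.

```bash
python3 -c "
from cell import job
print(job.close_job())"
```

```text
the job is handed in; nothing more can be done
None
```

The job is handed in, though the hand-in call returned no verdict: the worn glide lies released in the scrap tin, and the new glide is home on the stud with the gripper still pressing it down at about 20 N.

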